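# Finish a colour batch: pack the sample in the shaker, clear the scale, rack the tints

### The arm

A 6-joint arm with a two-finger parallel gripper is mounted at the origin on the work surface. World frame = base frame: x ahead of the robot, y to its left, z up, the work surface at z = 0. Lengths are in m, angles in degrees, forces in N, time in s.
With the tool pointing down it reaches from about 0.375 to 0.9 m from the base axis. Payload 3.1 kg.
Tool frame: the origin (TCP) lies midway between the tips of the shut fingers; the grasp point (between the pads) lies manip.hold_point_z behind it (manip.hold_point_z is the distance from the TCP to the grasp point, in m); z points along the fingers, y is the line along which they close (so a half turn about z gives the same grasp; the last joint's range is limited). The gripper opens to 85 mm and grips with 20 to 120 N. Pads are 22 mm wide; open, the fingers measure 114 mm over their backs; the gripper's body (76 mm by 85 mm) begins 54 mm behind the grasp point. The pads swing forward as they close: fully open they stand 13 mm farther back than shut.
Start: joints at [-84.082, 30.224, 82.088, -0, 67.689, -10.227], TCP at [0.174, -0.6, 0.231] pointing down, gripper open.
Joint ranges: [-176.69, 176.69], [-43.24, 126.21], [12.49, 139.97], [-82, 262], [0, 151.66], [-163.58, 163.58]. Speed limits (degrees/s): [159.86, 159.86, 180, 180, 180, 180].

### API

Orientations are given as [roll, pitch, yaw] about the fixed x, y, z axes, in that order (R = Rz(yaw) Ry(pitch) Rx(roll)).
In Python, from bench import manip gives the robot as it stands.
- The arm moves only by the tool arm_command, never from a script. Its argument "rows" is a list of rows, each a list of 4 numbers: the shift along the world's x, y, z normalised to -1 to 1, where 1 is 0.06 m, then the turn about the world's z normalised to -1 to 1, where 1 is 90 degrees. In form: [[dx, dy, dz, yaw], ...]. A call has 1 to 10 rows; each row shifts and turns the commanded pose from where the row before left it; what a row does not reach is not made up. A row lasts 1/8 s, in which the tool goes at most 62.5 mm and 10.7 degrees, less where a joint would pass 70% of its speed; a pose out of reach is approached as far as the arm can. A call with a number of a shift or a turn outside -1 to 1 is refused whole. A call with a gripper value outside its range is refused whole. "claw" is the closure, from -1 (fully open) to 1 (shut), set as the call begins (left out, the last holds). The fingers move at their own pace and stop on an object; "squeeze" is the grip in N (left out, the last holds). Time passes only in rows, so rows that do not move let the fingers close. It gives the time, the measured TCP pose, the force, the opening and the grip force at its end, in the units of the state.
- manip.read_state(): the state, without advancing time (a new reading comes with each control period).
- manip.camera(name): name is "scene" or "top"; returns the picture (420x560x3 uint8, red, green, blue); there is no depth.
- manip.camera_params(name): a dict with "fx", "fy", "cx", "cy" (pixels), "rvec" (rotation vector, rad) and "tvec" (3), from world to camera coordinates, as OpenCV has them. Camera axes: x right, y down, z forward; pixel columns grow to the right and rows downward; lengths in m; the calibration is good to about 2 mm. A picture is of the moment at which its call begins. camera_params takes no time and is no camera call.
- manip.hand_in(): hands the job in; it is judged then, once.
Trained networks look in the newest picture that a camera, given by its name, has taken for a name from the list of things; names that differ only in an ending like _2 or _b are one class to them, and where a whole thing is asked for, a point or a joint stands for the part that bears it (a point fixed in the world has none). Each returns a list of dicts, best first, with "score" (0 to 1); they miss things now and then, are a little off and sometimes report something else, mostly with a low value. They report only what shows in the picture. A call takes as long as a camera call. They do not tell look-alikes from the thing itself.
- manip.outline_of(camera, query): "mask" (420x560 bool, what is visible of it) and "box" ([left, top, right, bottom] in pixels, round what is visible of it).
The state is a dict: "time_s": time; "joint_pos": joint angles; "joint_velocities": joint speeds; "tau": joint torques, N m; "ee_pos": TCP position; "ee_rot": TCP orientation; "contact_force": force on the tool from outside, world axes, zero at the start; "wrist_torque": the same for the moment, N m; "width": opening from 0.0 (shut) to 1.0 (fully open); "gripper_force": force on a finger pad.
Only numpy, scipy, OpenCV 4.12 (cv2) and the standard library are available. Lean on these libraries where they do the work, as an engineer would, in place of code of your own. Each camera call takes 0.05 s, during which the arm holds its last target. There are 200 camera calls.

### The job

The colour is weighed in, so finish the batch. Pack the sample tin squarely between the posts of the shaker's holder - tin first, then the orange spacer flat on it, then the pressure disc on top, boss up, each fully down - lift the batch can off the scale by its handle and stand it wholly on the black rubber mat, keeping it upright, and put every tint tin that is standing about on the bench back over the lip into the rack, upright on its floor. Any order between the three jobs will do; do not knock over or push away the other things.

Things in the scene. Friction and masses are not known exactly. Their poses are not given: they have to be found in the camera images.
- holder (a point): Tin holder on the white bench shaker (fixed): middle of its flat floor, 96 mm above the bench. Four upright guide posts, 10 mm thick, round-topped, 86 mm tall, stand with centres 39 mm from the middle on the diagonals (45 degrees to this frame's x and y): parts of 64 mm diameter fit with 2 mm to spare all round, and fingers pass through the 45 mm gaps on the x and y axes. z up.
- shaker: The shaker (fixed): housing 240 mm along its x, 220 mm along y, platform top 90 mm above the bench, the holder in its middle. The column of its swung-out clamp, 18 mm thick, stands at x +102, y +88 mm, 252 mm tall; its arm points away from the holder. Origin at the centre of the underside.
- tin_mid (a point): Sample tin: closed steel tin, blue band on a white label, 64 mm diameter, 60 mm tall, about 0.25 kg. Its centre, 30 mm above its underside; z is its upright axis.
- spacer_mid (a point): Spacer: solid orange plastic puck, 64 mm diameter, 16 mm thick, 0.06 kg, lying flat. Its centre, 8 mm above its underside.
- disc_mid (a point): Pressure disc: aluminium disc of 64 mm diameter, 10 mm thick, with a black boss of 24 mm diameter and 20 mm height on top, 30 mm tall in all, 0.20 kg, boss upward. The point is on its axis, 15 mm above its underside.
- can_grip (a point): Batch can, standing on the scale at first: steel, blue band, black lid, 88 mm diameter (lid 92), about 0.55 kg, with a fixed carrying handle over the lid. The point is the middle of the grey grip bar, 150 mm above the can's underside, on its axis; the bar runs along this frame's y, 82 mm long, 14 wide, 18 high, with 32 mm free down to the lid. z is the can's upright axis.
- pan (a point): Middle of the top of the scale's square steel pan (150 mm), 65 mm above the bench; the scale is fixed, its housing 170 mm along this frame's x and 200 mm along y, and its display stands on a pole about 150 mm to the -y side, 260 mm tall.
- mat_top (a point): Black rubber mat beside the scale, 150 mm square and 4 mm thick, fixed to the bench. The point is the middle of its top; x and y along its edges.
- rack_floor (a point): Tint rack (fixed), a long folded steel shelf: middle of its floor, 60 mm above the bench. y runs along it, x across it, away from the robot. The lip on the robot's side and an equal upstand behind rise 22 mm above the floor, 72 mm clear between them; it is 450 mm long inside, end plates 30 mm high. A tint tin may stand anywhere on the floor, clear of the others.
- tint_a_mid (a point): Small tint tin, bright steel with a white paper label carrying a red band and a narrower white screw cap: body 50 mm diameter and 48 mm tall, cap 32 mm diameter on top, 62 mm tall in all, 0.13 kg. Standing loose on the bench, or absent. The point is its centre, 31 mm above its underside; z is its upright axis.
- tint_b_mid (a point): Small tint tin, bright steel with a white paper label carrying a green band and a narrower white screw cap: body 50 mm diameter and 48 mm tall, cap 32 mm diameter on top, 62 mm tall in all, 0.13 kg. Standing loose on the bench, or absent. The point is its centre, 31 mm above its underside; z is its upright axis.
- tint_c_mid (a point): Small tint tin, bright steel with a white paper label carrying a yellow band and a narrower white screw cap: body 50 mm diameter and 48 mm tall, cap 32 mm diameter on top, 62 mm tall in all, 0.13 kg. Standing loose on the bench, or absent. The point is its centre, 31 mm above its underside; z is its upright axis.
- tint_d_mid (a point): Small tint tin, bright steel with a white paper label carrying a blue band and a narrower white screw cap: body 50 mm diameter and 48 mm tall, cap 32 mm diameter on top, 62 mm tall in all, 0.13 kg. Standing loose on the bench, or absent. The point is its centre, 31 mm above its underside; z is its upright axis.
- stock_l_mid (a point): Tint tin of the same shape and size with a grey band that already stands in the rack near its +y end; to be left alone. Its centre, 31 mm above its underside.
- stock_r_mid (a point): Tint tin of the same shape and size with a black band that already stands in the rack near its -y end; to be left alone. Its centre, 31 mm above its underside.
- cup_mid (a point): Empty clear plastic mixing cup, 72 mm across its mouth, 85 mm tall, standing among the parts; to be left alone. Its centre, 42 mm above its underside.
- spare_can: Steel can with a red band, 88 mm diameter, 95 mm tall, beyond the rack's left end; to be left alone. Origin at the centre of its underside.
- tape: Roll of masking tape lying flat at the right between the scale and the mat's outer side, 90 mm diameter, 25 mm tall; to be left alone. Origin at the centre of its underside.
Mind the look-alikes: they are no part of the job. What is shaped like the part that bears spacer_mid but green is not meant.

How it is judged:
By the outcome, as a careful person would: the job done as asked, in the order asked, and still so for the second after the job is handed in, with the robot touching nothing.
Of tint_a, tint_b, tint_c, tint_d only 2 to 4 are there at a start; the rules pass over those that are not, and their reading is None.
At some moment in a run one of tin, spacer, disc, tint_a, tint_b, tint_c, tint_d may be knocked a few centimetres aside while the robot is not near it.
It also fails if it takes over 210 s, if anything falls off the work surface, if the arm or the gripper's body presses on something with over 40 N, if the wrist force passes 120 N, or if a joint passes its speed limit or range.

## Working session

There is one attempt and no reset: what is moved stays moved. The work goes in short steps, Python scripts to look and compute and a tool call to move; the robot and the scene stay as the last step left them, time stands still between calls to the robot, and variables do not carry over. Pictures are saved under pics/ and viewed, at most 16 in all, crops included, and the job is handed in when it is done.

Besides the shell and the picture viewer there is one more tool, called after "Call:" as a command line: name --pt "numbers of a row" for each row, then --argument value for the rest. arm_command: Moves the arm, as the interface text tells. Scaled input: -1 to 1 covers 0.06 m each way for a shift and 90 degrees each way for a turn. Its arguments: {"type":"object","properties":{"rows":{"type":"array","items":{"type":"array","items":{"type":"number","minimum":-1,"maximum":1}}},"claw":{"type":"number"},"squeeze":{"type":"number"}},"required":["rows"]}

```bash
mkdir -p pics; ls
python3 - <<'E'
from bench import manip
import cv2
for n in("scene","top"):
    im=manip.camera(n); cv2.imwrite(f"pics/{n}0.png",cv2.resize(im[:,:,::-1],(800,600),interpolation=cv2.INTER_CUBIC))
    p=manip.camera_params(n); print(n,p)
print(manip.hold_point_z, manip.read_state())
E
```

```text
pics
scene {'fx': 493.3654146146147, 'fy': 493.3654146146147, 'cx': 274.611450196667, 'cy': 209.97100232851434, 'rvec': array([ 0.92583961,  2.48422835, -1.06930572]), 'tvec': array([ 0.42472554, -0.1222015 ,  1.79600535])}
top {'fx': 515.0710009211872, 'fy': 515.0710009211872, 'cx': 270.10557355129646, 'cy': 208.65033629731712, 'rvec': array([ 2.22387205, -2.17055966,  0.04681391]), 'tvec': array([-0.0363422 ,  0.52990263,  1.71061491])}
0.0187 {'time_s': 0.1, 'joint_pos': array([-8.40807591e+01,  3.02741660e+01,  8.21478455e+01, -2.33944931e-04,
        6.76889781e+01, -1.02273803e+01]), 'joint_velocities': array([ 0.00295409, -0.09506816, -0.19624109,  0.04048789, -0.02314407,
        0.00381037]), 'tau': array([-3.73107214e-04, -4.43304384e+01, -1.78585839e+01, -2.76890714e-04,
        3.88385175e-03,  8.69364186e-06]), 'ee_pos': array([ 0.17377062, -0.59970232,  0.23043248]), 'ee_rot': array([-1.79890736e+02, -1.94939226e-02,  1.61466916e+01]), 'contact_force': array([ 0.42113806, -1.02246316,  0.95472244]), 'wrist_torque': array([0.02731018, 0.02131234, 0.02785092]), 'gripper_force': 0.0, 'width': 0.9985601224090946}
```

View pics/scene0.png

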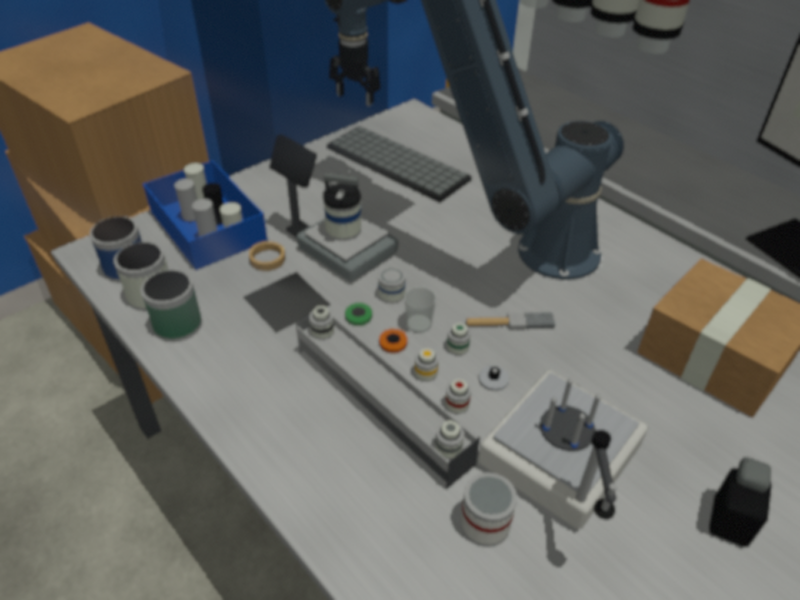

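View pics/top0.png

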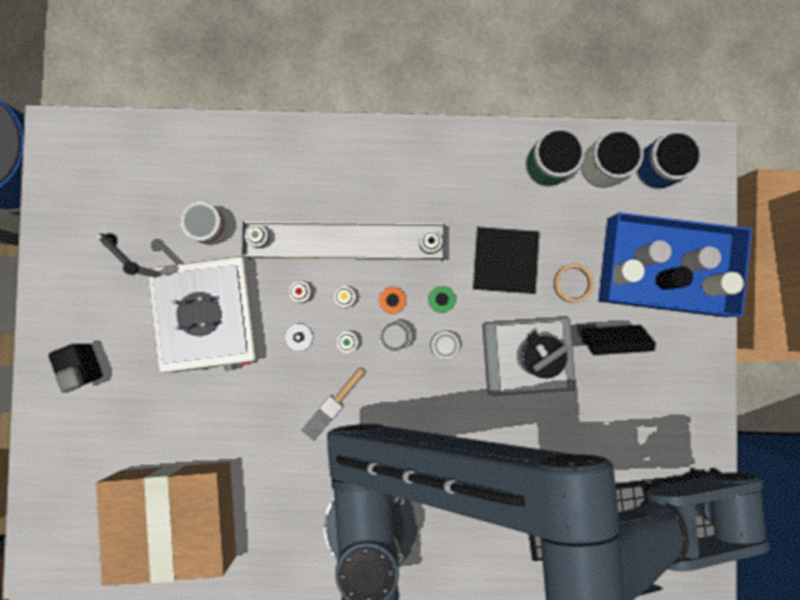

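The top view (800 px scale) shows these things:

| Thing | Pixel (top view) |
|---|---|
| Holder | (198,313) |
| Rack | (245–445, 225–258) |
| Mat | (505,260) |
| Can on scale | (543,352) |
| Sample tin | (445,344) |
| Cup | (397,335) |
| Orange spacer | (392,300) |
| Green look-alike | (441,299) |
| Disc | (299,337) |
| Red tint | (300,291) |
| Yellow tint | (345,296) |
| Green tint | (347,341) |

Next I'll fit silhouettes to the masks.

```bash
cat > h.py <<'E'
from bench import manip
import numpy as np, cv2
from scipy.optimize import minimize
P={n:manip.camera_params(n) for n in("scene","top")}
def proj(n,X):
    p=P[n];K=np.array([[p['fx'],0,p['cx']],[0,p['fy'],p['cy']],[0,0,1]])
    return cv2.projectPoints(np.float64(X).reshape(-1,1,3),p['rvec'],p['tvec'],K,None)[0].reshape(-1,2)
def unproj(n,u,z):
    p=P[n];R=cv2.Rodrigues(p['rvec'])[0];c=-R.T@p['tvec'].ravel()
    d=R.T@np.array([(u[0]-p['cx'])/p['fx'],(u[1]-p['cy'])/p['fy'],1]);return c+d*(z-c[2])/d[2]
A=np.linspace(0,2*np.pi,40)
def ring(x,y,z,r):return np.c_[x+r*np.cos(A),y+r*np.sin(A),z+0*A]
def sil(n,x,y,z0,prof,S=4):
    m=np.zeros((420*S,560*S),np.uint8)
    for r,a,b,in prof:
        h=cv2.convexHull(np.float32(proj(n,np.r_[ring(x,y,z0+a,r),ring(x,y,z0+b,r)])))
        cv2.fillConvexPoly(m,np.int32((h+.5)*S-.5),255)
    return cv2.resize(m,(560,420),interpolation=cv2.INTER_AREA)/255.
def fit(n,mask,z0,prof):
    m=mask.astype(float);v,u=np.nonzero(mask);h=np.mean([p[2] for p in prof])/2+z0
    x0=unproj(n,(u.mean(),v.mean()),h)[:2]
    f=lambda q:np.abs(sil(n,q[0],q[1],z0,prof)-m).sum()
    r=minimize(f,x0,method='Nelder-Mead',options=dict(initial_simplex=[x0,x0+[.006,0],x0+[0,.006]],xatol=2e-4,fatol=.1))
    return r.x,r.fun/m.sum()
TINT=[(.025,0,.048),(.016,.048,.062)]
PROF=dict(tin_mid=[(.032,0,.06)],spacer_mid=[(.032,0,.016)],disc_mid=[(.032,0,.01),(.012,.01,.03)],cup_mid=[(.036,.06,.085),(.028,0,.06)],tint=TINT)
def find(q,z0=0,cams=("top","scene"),kmax=6,smin=.3):
    for n in cams:
        for d in manip.outline_of(n,q)[:kmax]:
            if d['score']<smin or d['mask'].sum()<20: continue
            x,e=fit(n,d['mask'],z0,PROF['tint' if q.startswith(('tint','stock')) else q])
            im=IM[n][d['mask']];print(q,n,round(d['score'],2),np.round(x*1000),'err',round(e,2),'box',np.round(d['box']))
IM={}
def snap(*cams):
    for n in cams or("top","scene"):IM[n]=manip.camera(n)
def save(n,name,c=None,f=1.0):
    im=IM[n] if c is None else IM[n][c[1]:c[3],c[0]:c[2]]
    cv2.imwrite('pics/'+name+'.png',cv2.resize(im[:,:,::-1],None,fx=f,fy=f,interpolation=cv2.INTER_CUBIC))
E
python3 - <<'E'
from h import *
snap()
for q in('tin_mid','spacer_mid','disc_mid','cup_mid','tint_a_mid'):find(q)
find('tint_a_mid',.06)
for q in('holder','shaker','can_grip','pan','mat_top','rack_floor'):
  for n in('top','scene'):
    print(q,n,[(round(d['score'],2),np.round(d['box'])) for d in manip.outline_of(n,q)[:2]])
save('top','hold',(90,160,200,270),5.4)
save('top','mid',(180,190,330,265),5.3)
save('top','right',(320,150,420,285),4.4)
save('top','rack',(160,145,320,190),5)
E
```

```text
tin_mid top 0.63 [535.  61.] err 1.24 box [236. 201. 249. 216.]
tin_mid top 0.58 [ 425. -162.] err 0.06 box [300. 231. 322. 252.]
tin_mid scene 0.91 [ 428. -161.] err 0.1 box [261. 186. 286. 210.]
spacer_mid top 0.83 [527. -40.] err 0.08 box [266. 199. 285. 218.]
spacer_mid top 0.5 [ 532. -155.] err 0.07 box [301. 202. 319. 218.]
spacer_mid scene 0.79 [528. -39.] err 0.08 box [264. 229. 285. 247.]
spacer_mid scene 0.49 [ 534. -156.] err 0.06 box [237. 208. 264. 227.]
disc_mid top 0.6 [436. 177.] err 0.13 box [202. 226. 218. 247.]
disc_mid top 0.54 [527. -39.] err 0.07 box [263. 200. 284. 218.]
disc_mid scene 0.7 [437. 179.] err 0.13 box [336. 255. 356. 273.]
cup_mid top 0.62 [443. -46.] err 0.05 box [265. 223. 290. 244.]
cup_mid top 0.58 [ 461. -454.] err 0.91 box [336. 221. 460. 276.]
cup_mid scene 0.69 [446. -46.] err 0.13 box [284. 203. 306. 235.]
cup_mid scene 0.44 [532.  73.] err 0.97 box [291. 241. 308. 265.]
tint_a_mid top 0.76 [541. 175.] err 0.11 box [202. 198. 219. 213.]
tint_a_mid top 0.65 [428.  63.] err 0.07 box [238. 234. 250. 247.]
tint_a_mid scene 0.81 [540. 176.] err
[... 353 characters left out ...]
y([263., 229., 285., 248.]))]
shaker top [(0.83, array([ 69., 163., 185., 259.]))]
shaker scene [(0.71, array([336., 260., 451., 367.]))]
can_grip top [(0.83, array([361., 232., 399., 262.]))]
can_grip scene [(0.74, array([226., 118., 254., 170.])), (0.74, array([336., 260., 453., 370.]))]
pan top [(0.97, array([334., 224., 461., 274.])), (0.74, array([301., 231., 321., 248.]))]
pan scene [(0.66, array([188.,  93., 281., 198.]))]
mat_top top [(0.81, array([332., 157., 379., 210.]))]
mat_top scene [(0.93, array([172., 187., 231., 232.]))]
rack_floor top [(0.79, array([168., 158., 313., 183.])), (0.53, array([236., 200., 249., 218.]))]
rack_floor scene [(0.97, array([207., 225., 337., 342.]))]
```

View pics/hold.png

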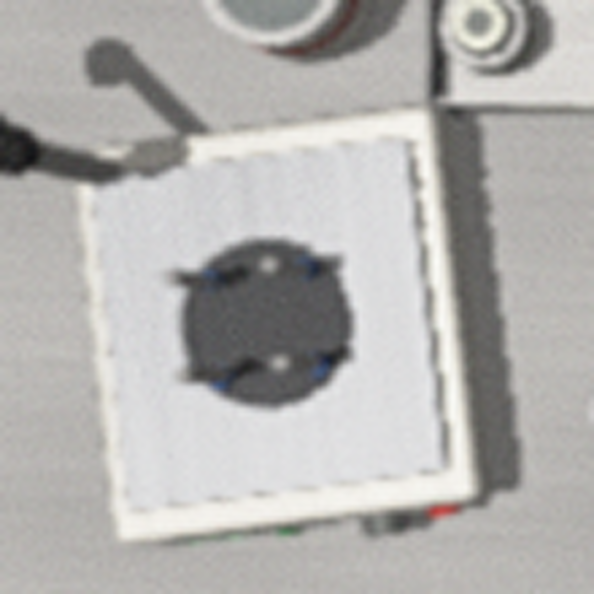

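View pics/mid.png

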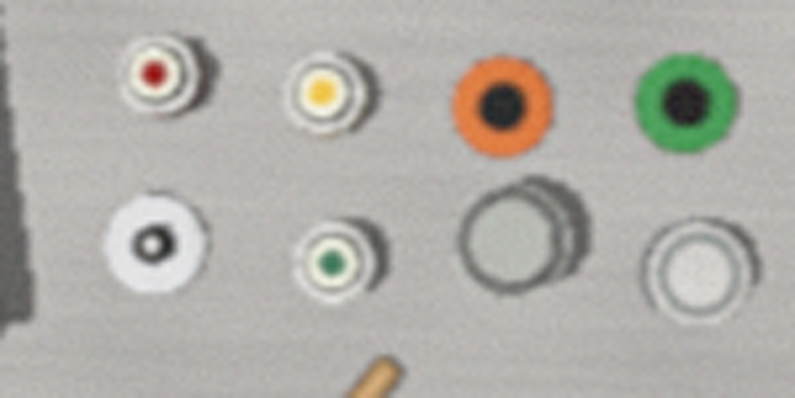

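View pics/right.png

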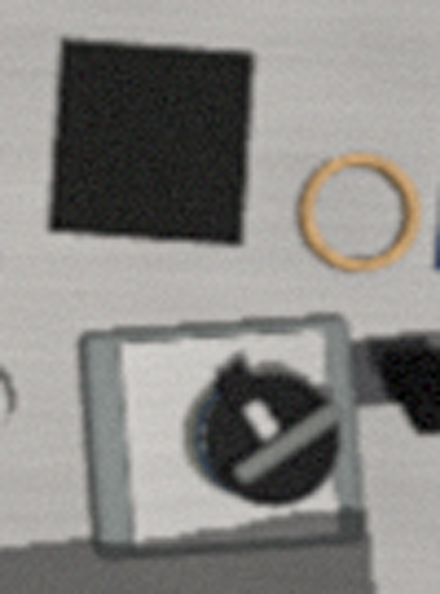

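View pics/rack.png

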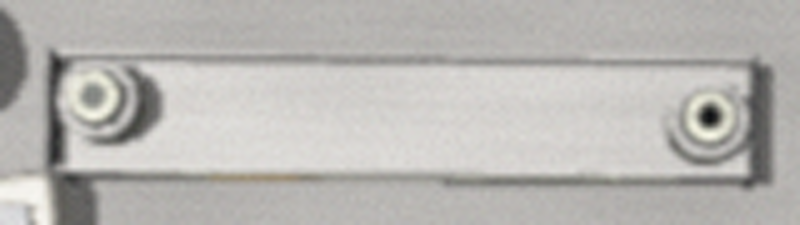

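```bash
cat >> h.py <<'E'
def rect(n,mask,z):
    c=max(cv2.findContours(mask.astype(np.uint8),cv2.RETR_EXTERNAL,cv2.CHAIN_APPROX_NONE)[0],key=cv2.contourArea)[:,0]
    w=np.float32([unproj(n,u,z)[:2]*1000 for u in c]);return cv2.minAreaRect(w)
E
python3 - <<'E'
from h import *
snap()
T=IM['top'].astype(int)
def box(m,b):
    o=np.zeros_like(m);o[b[1]:b[3],b[0]:b[2]]=m[b[1]:b[3],b[0]:b[2]];return o
g=T.max(2)
m=cv2.morphologyEx(box(g<110,(120,200,160,240)).astype(np.uint8),cv2.MORPH_OPEN,np.ones((7,7)))>0
print('disc',rect('top',m,.096))
for r in(.044,.046,.048,.05): print(r,fit('top',m,.096,[(r,0,.0005)]))
S=IM['scene'].astype(int); 
ms=cv2.morphologyEx(box(S.max(2)<95,(370,275,425,325)).astype(np.uint8),cv2.MORPH_CLOSE,np.ones((3,3)))>0
print('scene disc',ms.sum(),fit('scene',ms,.096,[(.048,0,.0005)]))
for n,b in(('top',(110,195,165,245)),('scene',(365,260,425,325))):
    I=IM[n].astype(int);bl=box((I[...,2]-I[...,0]>28),b).astype(np.uint8)
    k,_,st,ce=cv2.connectedComponentsWithStats(bl)
    print(n,[(s[4],np.round(unproj(n,c,.1)[:2]*1000)) for s,c in zip(st[1:],ce[1:]) if s[4]>1])
# plate / housing yaw
pl=box((T[...,2]-T[...,0]>3)&(T.min(2)>180),(100,170,185,265));print('plate',pl.sum(),rect('top',pl,.09))
print('mat',rect('top',box(g<60,(325,150,385,212)),.004))
ms=S.max(2)<70;print('mat scene',rect('scene',box(ms,(165,185,235,235)),.004))
c=lambda u,v,s,x,y,z:np.round(unproj('top',(u/s+x-.5+.5/s,v/s+y-.5+.5/s),z)[:2]*1000)
print('rack',[c(u,v,5,160,145,.082) for u,v in((52,55),(757,63),(750,183),(55,178))])
print('stock',c(92,96,5,160,145,.122),c(710,117,5,160,145,.122))
print('bar',c(240,473,4.4,320,150,.224),c(338,410,4.4,320,150,.224))
print('caps',[c(u,v,5.3,180,190,.062) for u,v in((155,73),(322,93),(332,263))],'boss',c(152,244,5.3,180,190,.03),'tin',c(700,272,5.3,180,190,.06))
for d in manip.outline_of('top','can_grip')[:1]: print('can mask',fit('top',d['mask'],.065,[(.044,0,.09),(.046,.09,.109)]))
save('scene','can',(190,90,310,220),5)
save('scene','hold_s',(340,250,460,360),5)
E
```

```text
disc ((480.80914306640625, 392.1368408203125), (82.9336929321289, 89.1312026977539), 1.9807902574539185)
0.044 (array([0.48169521, 0.39472847]), np.float64(0.23660771498141742))
0.046 (array([0.48271474, 0.3918127 ]), np.float64(0.22101114955786236))
0.048 (array([0.4821074 , 0.39290261]), np.float64(0.24479046520569012))
0.05 (array([0.48311986, 0.39272109]), np.float64(0.3074266307830321))
scene disc 1224 (array([0.4884611 , 0.39580797]), np.float64(0.30115660643342307))
top [(np.int32(2), array([519., 369.])), (np.int32(2), array([511., 426.])), (np.int32(8), array([457., 358.])), (np.int32(3), array([445., 418.]))]
scene [(np.int32(4), array([466., 364.])), (np.int32(8), array([456., 421.])), (np.int32(14), array([521., 372.])), (np.int32(11), array([511., 430.]))]
plate 135 ((526.1455688476562, 432.0467224121094), (3.1993343830108643, 9.631093978881836), 1.3865660429000854)
mat ((628.3134155273438, -303.38165283203125), (143.0593719482422, 143.1966094970703), 87.5399169921875)
mat scene ((631.3550415039062, -285.355224609375), (174.12745666503906, 137.21463012695312), 86.46966552734375)
rack [array([691., 303.]), array([ 697., -151.]), array([ 619., -148.]), array([611., 299.])]
stock [660. 269.] [ 656. -120.]
bar [ 387. -331.] [ 430. -396.]
caps [array([541., 176.]), array([531.,  73.]), array([427.,  64.])] boss [436. 178.] tin [ 427. -161.]
can mask (array([ 0.40960477, -0.36526756]), np.float64(0.07049019607843138))
```

View pics/can.png

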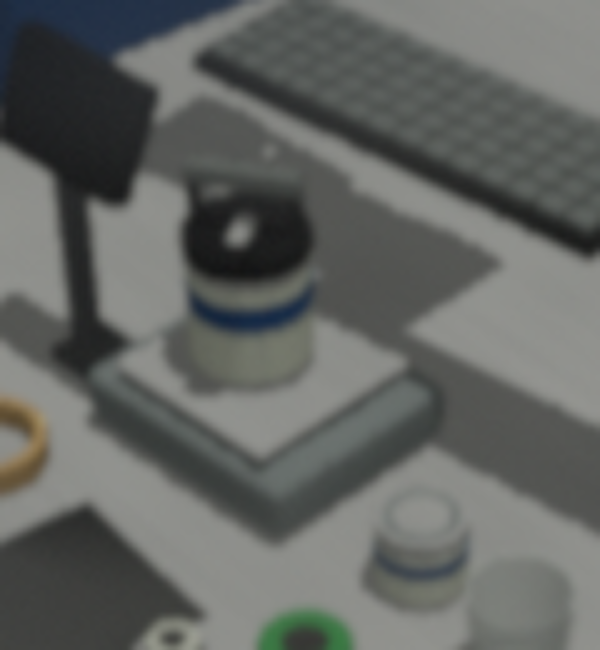

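View pics/hold_s.png

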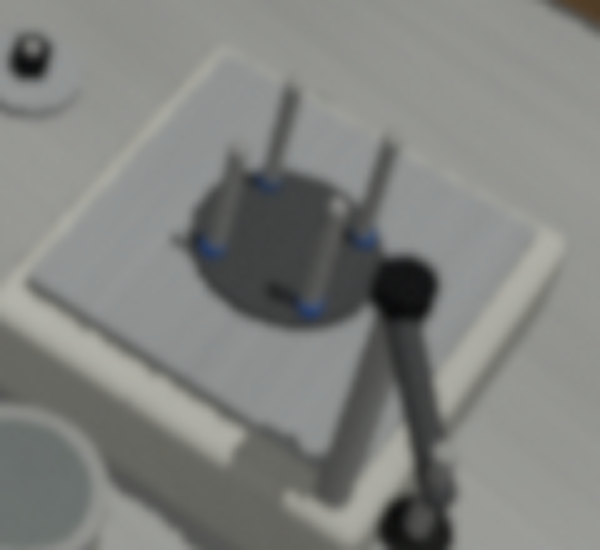

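Run:
```python
from h import *
snap('top','scene')
for n in P:
    R=cv2.Rodrigues(P[n]['rvec'])[0];print(n,'cam',np.round(-R.T@P[n]['tvec'].ravel(),3))
c=lambda n,u,v,s,x,y,z:np.round(unproj(n,(u/s+x-.5+.5/s,v/s+y-.5+.5/s),z)[:2]*1000,1)
print('disc top',c('top',268,322.5,5.4,90,160,.096),'scene',c('scene',288,249,5,340,250,.096))
t=[c('scene',u,v,5,340,250,.178) for u,v in((235,155),(292,90),(390,145),(338,210))];print('posttops scene',t,np.mean(t,0))
print('plate scene',[c('scene',u,v,5,340,250,.09) for u,v in((225,60),(28,285),(540,235))])
print('plate top',[c('top',u,v,5.4,90,160,.09) for u,v in((410,140),(445,470),(130,510),(92,195))])
print('bar scene',c('scene',188,163,5,190,90,.22),c('scene',300,185,5,190,90,.22))
d=manip.outline_of('scene','can_grip')[0];print('can sc',fit('scene',d['mask'],.065,[(.044,0,.09),(.046,.09,.109)]))
```

```text
scene cam [1.237 0.767 1.141]
top cam [ 0.453 -0.029  1.733]
disc top [482.8 391.5] scene [486.9 396.5]
posttops scene [array([520.6, 372.2]), array([466. , 364.2]), array([457.2, 418.5]), array([509.1, 426.7])] [488.225 395.4  ]
plate scene [array([406.7, 289. ]), array([602. , 321.2]), array([375.2, 475.2])]
plate top [array([593.1, 312.7]), array([398.6, 285.5]), array([370.5, 470.4]), array([555.9, 500. ])]
bar scene [ 432.  -394.3] [ 391.5 -325.1]
can sc (array([ 0.39458523, -0.38510683]), np.float64(0.16725929833816935))
```

Call:
arm_command --pt "0 0.2 0.5 0" --pt "0.1 1 0.5 0" --pt "0.1 1 0 0" --pt "0.3 1 0 0" --pt "0.5 1 0 0" --pt "0.8 1 0 0" --pt "0.9 1 0 0" --pt "0.6 0.3 0 0" --pt "0.5 0.2 0 0" --pt "0 0 0 0" --claw -1 --squeeze 40

```text
time_s: 2.95
ee_pos: [0.3797, -0.2309, 0.2894]
ee_rot: [179.9, -0.0, 16.4]
contact_force: [-1.1, -0.7, -0.4]
width: 1.001
gripper_force: 0.0
```

Call:
arm_command --pt "0.4 0.6 0 -0.09" --pt "0.39 0.56 0 0" --pt "0 0 -1 0" --pt "0 0 -1 0" --pt "0 0 -1 0" --pt "0 0 -0.9 0" --pt "0 0 -0.5 0" --pt "0 0 0 0" --claw -1

```text
time_s: 3.95
ee_pos: [0.4238, -0.1619, 0.0235]
ee_rot: [-179.8, 0.2, 8.0]
contact_force: [-0.9, 0.5, 0.8]
width: 0.999
gripper_force: 0.0
```

Call:
arm_command --pt "0 0 0 0" --pt "0 0 0 0" --pt "0 0 0 0" --pt "0 0 0 0" --pt "0 0 0 0" --pt "0 0 0 0" --pt "0 0 0 0" --pt "0 0 0 0" --claw 1 --squeeze 30

```text
time_s: 4.95
ee_pos: [0.426, -0.1625, 0.0266]
ee_rot: [179.9, -0.1, 8.1]
contact_force: [-2.0, -0.7, 7.9]
width: 0.74
gripper_force: 34.5
```

Call:
arm_command --pt "0 0 0 0" --pt "0 0 0 0" --pt "0 0 0 0" --pt "0 0 0 0.1" --pt "0 0 0 0.1" --pt "0 0 0 0.1" --pt "0 0 0 0.1" --pt "0 0 0 0.1" --pt "0 0 0 0.1" --pt "0 0 0 0.1" --claw -1

```text
time_s: 6.2
ee_pos: [0.4256, -0.162, 0.025]
ee_rot: [-180.0, -0.0, 71.3]
contact_force: [-0.7, -0.1, 0.1]
width: 1.0
gripper_force: 0.0
```

Call:
arm_command --pt "0 0 0 0.1" --pt "0 0 0 0.1" --pt "0 0 0 0.1" --pt "0 0 0 0"

```text
time_s: 6.7
ee_pos: [0.4256, -0.162, 0.025]
ee_rot: [-180.0, -0.0, 97.9]
contact_force: [-0.6, 0.3, 0.4]
width: 1.0
gripper_force: 0.0
```

Call:
arm_command --pt "0 0 0 0" --pt "0 0 0 0" --pt "0 0 0 0" --pt "0 0 0 0" --pt "0 0 0 0" --pt "0 0 0 0" --pt "0 0 0 0" --claw 1 --squeeze 40

```text
time_s: 7.58
ee_pos: [0.4257, -0.1621, 0.0254]
ee_rot: [180.0, 0.0, 98.0]
contact_force: [-1.1, -0.1, 5.4]
width: 0.742
gripper_force: 43.7
```

Call:
arm_command --pt "0 0 0.5 0" --pt "0 0 1 0" --pt "0 0 1 0" --pt "0 0 1 0" --pt "0 0.3 0.5 0" --pt "0.1 0.7 0 0" --pt "0.1 0.9 0 0" --pt "0.1 1 0 0" --pt "0.2 1 0 0" --pt "0.1 1 0 0"

```text
time_s: 8.82
ee_pos: [0.461, 0.1337, 0.2641]
ee_rot: [-179.9, 0.0, 98.0]
contact_force: [1.6, -0.7, -3.3]
width: 0.738
gripper_force: 46.5
```

Call:
arm_command --pt "0.1 1 0 0" --pt "0.1 1 0 0" --pt "0.1 1 0 0" --pt "0.1 0.8 0 0" --pt "0 0.4 0 0" --pt "0 0.2 0 0" --pt "0 0 0 0" --pt "0 0 0 0"

```text
time_s: 9.82
ee_pos: [0.4854, 0.3946, 0.2647]
ee_rot: [-179.9, 0.1, 98.0]
contact_force: [0.5, 0.2, -3.0]
width: 0.733
gripper_force: 46.4
```

Run:
```python
from h import *
s=manip.read_state();print(s['ee_pos'],s['ee_rot'],s['width'])
snap()
x,y,z=s['ee_pos']
for n in P:
  for d in manip.outline_of(n,'tin_mid')[:2]:
    if d['mask'].sum()<50: continue
    print(n,d['score'],d['box'],fit(n,d['mask'],z-.0254,PROF['tin_mid']))
c=proj('top',[[x,y,z]])[0].astype(int); save('top','h1',(c[0]-55,c[1]-45,c[0]+55,c[1]+45),6)
c=proj('scene',[[x,y,.17]])[0].astype(int); print(c);save('scene','h1s',(c[0]-60,c[1]-55,c[0]+60,c[1]+55),5.4)
```

```text
[0.48538942 0.39461031 0.2647454 ] [-1.79924981e+02  6.64203517e-02  9.79832541e+01] 0.7334831615060667
scene 0.67 [220.7, 215.4, 235.6, 239.1] (array([0.74552913, 0.03229875]), np.float64(1.4364516891093786))
scene 0.59 [394.9, 239.0, 425.8, 271.7] (array([0.48614941, 0.39466216]), np.float64(0.8061507492730932))
top 0.61 [122.2, 204.4, 136.8, 227.1] (array([0.48640396, 0.37259297]), np.float64(1.019918608953015))
top 0.44 [334.2, 157.8, 380.5, 209.1] (array([ 0.62464237, -0.28271883]), np.float64(0.7383062334772534))
[402 280]
```

View pics/h1s.png

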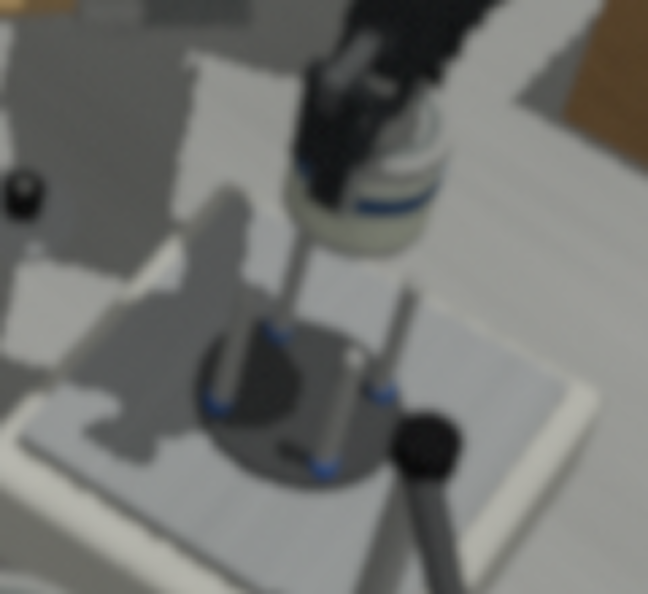

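Run:
```python
from h import *
x,y,z=manip.read_state()['ee_pos']
m=sil('scene',x,y,z-.0254,PROF['tin_mid'])
print('pred L R B',[round(v,1) for v in (m[258].argmax(),0)], )
h=proj('scene',np.r_[ring(x,y,z-.0254,.032),ring(x,y,z+.0346,.032)])
print(h.min(0),h.max(0))
for d in ([.002,0],[0,.002]):
    h2=proj('scene',np.r_[ring(x+d[0],y+d[1],z-.0254,.032),ring(x+d[0],y+d[1],z+.0346,.032)]);print(d,h2.max(0)-h.max(0))
# edges from image gradient: max-gradient along a row/col
g=IM.get('scene') if IM else None
snap('scene');g=cv2.GaussianBlur(cv2.cvtColor(IM['scene'],cv2.COLOR_RGB2GRAY).astype(float) if 0 else IM['scene'].astype(np.float32).mean(2),(0,0),1)
for r in(258,262,265): print(r,np.round(g[r,388:400]),np.round(g[r,418:432]))
for c in(405,410,414): print(c,np.round(g[264:280,c]))
b=proj('scene',[[x+a*.0276,y+b*.0276,.178] for a in(1,-1) for b in(1,-1)]);
# post model projected at candidate centres with yaw 8.5
for cx,cy in((.4855,.394),(.488,.396),(.483,.392)):
    t=np.deg2rad(45+8.5+90*np.arange(4));X=np.c_[cx+.039*np.cos(t),cy+.039*np.sin(t),0*t+.096]
    X2=X.copy();X2[:,2]=.177
    print(cx,cy,'base crop5(hold_s)',np.round((proj('scene',X)-[340,250]+.5)*5).tolist(),'top',np.round((proj('scene',X2)-[340,250]+.5)*5).tolist())
```

```text
pred L R B [np.int64(395), 0]
[394.0524885  235.54634882] [426.6376619  272.92301275]
[0.002, 0] [-0.52687392  0.43334249]
[0, 0.002] [0.71620788 0.50271069]
258 [147. 149. 149. 149. 146. 137. 123. 106.  90.  77.  62.  47.] [105. 105. 105. 105. 109. 119. 132. 142. 147. 148. 149. 149. 149. 150.]
262 [125. 140. 149. 152. 149. 139. 123. 106.  95.  89.  82.  72.] [ 75.  78.  86. 101. 119. 136. 146. 150. 151. 151. 150. 150. 149. 149.]
265 [117. 134. 145. 150. 151. 148. 139. 123. 108.  98.  95.  95.] [103. 110. 119. 130. 141. 147. 149. 150. 150. 151. 151. 151. 151. 151.]
405 [ 78.  90.  99. 103. 103. 102. 103. 109. 122. 136. 145. 149. 151. 151.
 151. 151.]
410 [ 71.  87. 100. 108. 111. 111. 110. 111. 120. 134. 146. 151. 152. 151.
 151. 151.]
414 [ 74.  90. 104. 112. 114. 114. 114. 117. 127. 138. 147. 152. 153. 151.
 147. 143.]
0.4855 0.394 base crop5(hold_s) [[306.0, 308.0], [360.0, 241.0], [267.0, 185.0], [213.0, 250.0]] top [[336.0, 210.0], [392.0, 142.0], [294.0, 86.0], [238.0, 151.0]]
0.488 0.396 base crop5(hold_s) [[306.0, 313.0], [360.0, 245.0], [267.0, 190.0], [212.0, 255.0]] top [[336.0, 215.0], [392.0, 147.0], [294.0, 91.0], [238.0, 156.0]]
0.483 0.392 base crop5(hold_s) [[306.0, 302.0], [360.0, 236.0], [267.0, 181.0], [213.0, 245.0]] top [[336.0, 204.0], [392.0, 137.0], [294.0, 82.0], [238.0, 146.0]]
```

Run:
```python
from h import *
from scipy.ndimage import map_coordinates
from scipy.optimize import least_squares
for n,f,s,o in(('scene','hold_s',5,(340,250)),('top','hold',5.4,(90,160))):
    g=cv2.GaussianBlur(cv2.imread(f'pics/{f}.png').mean(2).astype(np.float32),(0,0),3)
    for z in(.096,.09):
        pts=[]
        for a in np.linspace(0,2*np.pi,120,endpoint=False):
            r=np.arange(.036,.062,.0004)
            X=np.c_[.4855+r*np.cos(a),.394+r*np.sin(a),0*r+z]
            u=(proj(n,X)-o+.5)*s-.5
            v=map_coordinates(g,[u[:,1],u[:,0]],order=1);d=np.gradient(v);i=d.argmax()
            if d[i]>1.2 and 3<i<len(r)-4: pts.append(X[i,:2])
        pts=np.array(pts)
        q=least_squares(lambda q:np.hypot(*(pts-q[:2]).T)-q[2],[.4855,.394,.048],loss='soft_l1',f_scale=.0007).x
        res=np.hypot(*(pts-q[:2]).T)-q[2];print(n,z,len(pts),np.round(q*1000,1),np.median(abs(res))*1000)
```

```text
scene 0.096 99 [486.6 395.   50.7] 0.48552247070771104
scene 0.09 100 [482.6 392.8  50.8] 0.5158442344410513
top 0.096 120 [482.6 392.5  50.1] 0.45781430531053113
top 0.09 120 [482.8 394.   50.3] 0.485401791216776
```

Call:
arm_command --pt "-0.023 -0.018 -0.4 0" --pt "0 0 -0.45 0" --pt "0 0 -0.15 0" --pt "0 0 -0.1 0" --pt "0 0 -0.1 0" --pt "0 0 0 0"

```text
time_s: 10.82
ee_pos: [0.4843, 0.395, 0.1933]
ee_rot: [180.0, -0.0, 98.0]
contact_force: [0.5, 1.1, -2.4]
width: 0.738
gripper_force: 46.4
```

Call:
arm_command --pt "0 0 -0.25 0" --pt "0 0 -0.25 0" --pt "0 0 -0.25 0" --pt "0 0 -0.15 0" --pt "0 0 -0.1 0" --pt "0 0 -0.1 0" --pt "0 0 -0.07 0" --pt "0 0 0 0"

```text
time_s: 11.82
ee_pos: [0.4841, 0.3948, 0.1228]
ee_rot: [-180.0, 0.0, 98.0]
contact_force: [0.1, -0.6, -3.6]
width: 0.735
gripper_force: 46.5
```

Call:
arm_command --pt "0 0 -0.03 0" --pt "0 0 0 0"

```text
time_s: 12.08
ee_pos: [0.4845, 0.3951, 0.1215]
ee_rot: [180.0, -0.0, 98.0]
contact_force: [0.1, 0.5, -3.8]
width: 0.738
gripper_force: 46.6
```

Call:
arm_command --pt "0 0 0 0" --pt "0 0 0 0" --pt "0 0 0 0" --pt "0 0 0 0" --claw -0.1

```text
time_s: 12.58
ee_pos: [0.4845, 0.3951, 0.1215]
ee_rot: [180.0, -0.0, 98.0]
contact_force: [1.0, -0.3, 0.1]
width: 0.734
gripper_force: 46.6
```

Call:
arm_command --pt "0 0 0 0" --pt "0 0 0 0" --pt "0 0 0 0" --pt "0 0 0.5 0" --pt "0 0 1 0" --pt "0 0 1 0" --pt "0 0 0 -0.1" --pt "0 -0.5 0 -0.1" --pt "0 -0.8 0 -0.1" --pt "0 0 0 -0.1" --claw -1

```text
time_s: 13.82
ee_pos: [0.4838, 0.3141, 0.2712]
ee_rot: [-180.0, 0.1, 61.6]
contact_force: [0.9, 0.5, 0.0]
width: 0.997
gripper_force: 0.0
```

Run:
```python
from h import *
print(manip.read_state()['ee_pos'])
snap()
find('spacer_mid');find('disc_mid',kmax=1);find('tint_a_mid',kmax=4);find('tint_b_mid',kmax=4);find('cup_mid',kmax=1)
c=proj('scene',[[.4845,.395,.15]])[0].astype(int);a=IM['scene'][c[1]-45:c[1]+45,c[0]-60:c[0]+60];b=IM['top'][195:285,170:290]
cv2.imwrite('pics/c1.png',cv2.resize(np.hstack([a,b])[:,:,::-1],None,fx=3.3,fy=3.3,interpolation=cv2.INTER_CUBIC))
```

```text
[0.483781   0.3141499  0.27122058]
spacer_mid top 0.76 [ 531. -154.] err 0.12 box [302. 199. 320. 218.]
spacer_mid top 0.55 [528. -40.] err 0.17 box [265. 200. 287. 216.]
spacer_mid scene 0.8 [528. -41.] err 0.22 box [264. 228. 284. 249.]
spacer_mid scene 0.51 [ 534. -155.] err 0.18 box [240. 212. 263. 226.]
disc_mid top 0.68 [435. 179.] err 0.13 box [201. 226. 218. 248.]
disc_mid scene 0.8 [438. 179.] err 0.06 box [334. 257. 355. 273.]
tint_a_mid scene 0.79 [542. 176.] err 0.07 box [314. 264. 332. 288.]
tint_a_mid scene 0.65 [439. -54.] err 0.48 box [285. 201. 306. 236.]
tint_b_mid top 0.49 [428.  62.] err 0.08 box [236. 231. 250. 244.]
tint_b_mid scene 0.81 [425.  62.] err 0.1 box [314. 225. 332. 246.]
cup_mid top 0.68 [443. -46.] err 0.11 box [266. 223. 290. 244.]
cup_mid scene 0.82 [445. -45.] err 0.06 box [284. 203. 307. 235.]
```

View pics/c1.png

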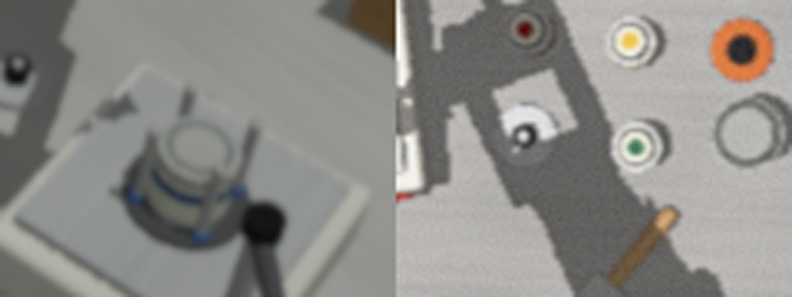

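Call:
arm_command --pt "0.1 -0.6 0 -0.11" --pt "0.1 -0.9 0 -0.11" --pt "0.1 -1 0 -0.11" --pt "0.1 -1 0 -0.11" --pt "0.15 -1 -0.3 -0.11" --pt "0.1 -0.9 -0.7 -0.11" --pt "0.1 -0.5 -0.8 -0.02" --pt "0 0 -0.8 0" --pt "0 0 0 0"

```text
time_s: 15.55
ee_pos: [0.5258, -0.0312, 0.1161]
ee_rot: [-179.9, 0.5, 0.8]
contact_force: [-0.3, 0.2, 0.8]
width: 1.0
gripper_force: 0.0
```

Call:
arm_command --pt "0 0 -0.4 0" --pt "0 0 -0.6 0" --pt "0 0 -0.5 0" --pt "0 0 -0.3 0" --pt "0 0 0 0" --pt "0 0 0 0"

```text
time_s: 16.3
ee_pos: [0.5301, -0.0315, 0.0129]
ee_rot: [179.9, -0.2, 0.9]
contact_force: [-0.9, 0.7, -0.5]
width: 1.0
gripper_force: 0.0
```

Call:
arm_command --pt "-0.025 -0.14 -0.1 0" --pt "0 0 -0.12 0" --pt "0 0 0 0"

```text
time_s: 16.68
ee_pos: [0.5266, -0.04, -0.0025]
ee_rot: [-180.0, 0.1, 0.8]
contact_force: [1.1, 0.6, 0.0]
width: 1.002
gripper_force: 0.0
```

Call:
arm_command --pt "0 0 0 0" --pt "0 0 0 0" --pt "0 0 0 0" --pt "0 0 0 0" --pt "0 0 0 0" --pt "0 0 0 0" --claw 1 --squeeze 30

```text
time_s: 17.42
ee_pos: [0.527, -0.0399, -0.0019]
ee_rot: [-180.0, 0.0, 0.8]
contact_force: [-0.5, -0.5, 4.7]
width: 0.739
gripper_force: 33.0
```

Call:
arm_command --pt "0 0 0.3 0" --pt "0 0 0.8 0" --pt "0 0 1 0" --pt "0 0 1 0" --pt "0 0.2 1 0" --pt "-0.1 0.6 0.1 0.085" --pt "-0.1 0.8 0 0" --pt "-0.1 0.8 0 0" --pt "-0.1 0.8 0 0" --pt "-0.1 0.8 0 0"

```text
time_s: 18.68
ee_pos: [0.4964, 0.2016, 0.2508]
ee_rot: [-180.0, -0.1, 8.5]
contact_force: [1.2, 0.2, -0.5]
width: 0.735
gripper_force: 33.5
```

Call:
arm_command --pt "-0.1 0.8 0 0" --pt "-0.1 0.8 0 0" --pt "0 0.8 0 0" --pt "0 0.5 0 0" --pt "0 0.3 0 0" --pt "0 0 0 0" --pt "0 0 0 0"

```text
time_s: 19.55
ee_pos: [0.4849, 0.3909, 0.25]
ee_rot: [179.9, 0.0, 8.5]
contact_force: [-0.2, -0.4, -1.4]
width: 0.732
gripper_force: 33.4
```

Call:
arm_command --pt "-0.008 0.063 -0.3 0" --pt "0 0 -0.5 0" --pt "0 0 -0.25 0" --pt "0 0 -0.15 0" --pt "0 0 -0.1 0" --pt "0 0 -0.1 0" --pt "0 0 0 0"

```text
time_s: 20.42
ee_pos: [0.4839, 0.3951, 0.1655]
ee_rot: [179.9, 0.1, 8.5]
contact_force: [-2.1, -3.5, -2.4]
width: 0.736
gripper_force: 33.4
```

Call:
arm_command --pt "0 -0.01 -0.08 0" --pt "0 0 -0.06 0" --pt "0 0 -0.04 0" --pt "0 0 -0.02 0" --pt "0 0 0 0"

```text
time_s: 21.05
ee_pos: [0.4842, 0.3949, 0.1543]
ee_rot: [180.0, 0.0, 8.5]
contact_force: [-2.9, -4.4, 2.1]
width: 0.732
gripper_force: 33.8
```

Call:
arm_command --pt "0 0 0 0" --pt "0 0 0 0" --pt "0 0 0 0" --pt "0 0 0 0" --pt "0 0 0.6 0" --pt "0 0 1 0" --pt "-0.2 0 0.4 0" --pt "-0.5 0 0 0" --pt "-0.8 0 0 0" --pt "0 0 0 0" --claw -1

```text
time_s: 22.3
ee_pos: [0.3909, 0.3949, 0.274]
ee_rot: [180.0, 0.1, 8.6]
contact_force: [1.6, 0.1, 0.7]
width: 1.001
gripper_force: 0.0
```

Run:
```python
from h import *
print(manip.read_state()['ee_pos'])
snap()
find('disc_mid',kmax=2)
print('spacer');find('spacer_mid',z0=.156,kmax=3)
c=proj('scene',[[.4845,.395,.17]])[0].astype(int);a=IM['scene'][c[1]-45:c[1]+45,c[0]-60:c[0]+60]
c=proj('top',[[.4845,.395,.17]])[0].astype(int);b=IM['top'][c[1]-45:c[1]+45,c[0]-60:c[0]+60]
cv2.imwrite('pics/c2.png',cv2.resize(np.hstack([a,b])[:,:,::-1],None,fx=3.3,fy=3.3,interpolation=cv2.INTER_CUBIC))
```

```text
[0.3908953  0.39493251 0.27400367]
disc_mid top 0.49 [436. 176.] err 0.19 box [200. 228. 219. 247.]
disc_mid scene 0.8 [436. 179.] err 0.1 box [336. 255. 353. 272.]
spacer
spacer_mid top 0.75 [485. 394.] err 0.13 box [121. 207. 145. 229.]
spacer_mid top 0.58 [ 525. -145.] err 0.1 box [301. 199. 321. 219.]
spacer_mid scene 0.9 [485. 395.] err 0.15 box [389. 272. 413. 293.]
spacer_mid scene 0.59 [627. -30.] err 0.44 box [241. 208. 262. 227.]
```

View pics/c2.png

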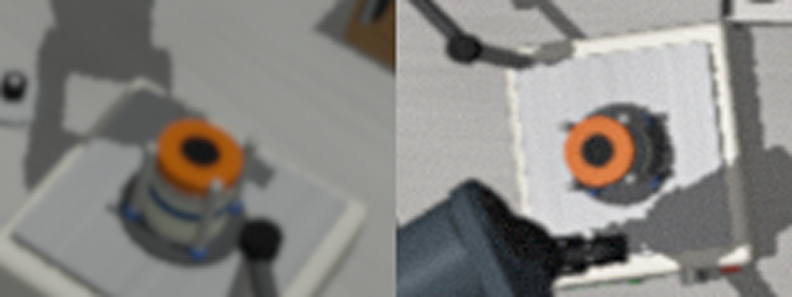

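The spacer is flat inside the posts at (600,150) in the right half. Next is the disc.

Call:
arm_command --pt "0.15 -0.5 0 0" --pt "0.2 -0.8 0 0" --pt "0.2 -0.8 0 0" --pt "0.2 -0.8 -0.1 0" --pt "0 -0.5 -0.6 0" --pt "0 -0.22 -0.8 0" --pt "0 0 -0.8 0" --pt "0 0 -0.8 0" --pt "0 0 -0.6 0" --pt "0 0 0 0"

```text
time_s: 23.85
ee_pos: [0.4386, 0.1774, 0.0496]
ee_rot: [180.0, 0.3, 8.4]
contact_force: [-0.2, 0.5, 0.2]
width: 0.995
gripper_force: 0.0
```

Call:
arm_command --pt "0 0 0 0"

```text
time_s: 23.98
ee_pos: [0.4407, 0.1781, 0.0526]
ee_rot: [-180.0, -0.1, 8.5]
contact_force: [-0.6, -0.0, 0.3]
width: 1.001
gripper_force: 0.0
```

Call:
arm_command --pt "-0.07 0 -0.4 0" --pt "0 0 -0.29 0" --pt "0 0 0 0"

```text
time_s: 24.35
ee_pos: [0.4362, 0.1782, 0.0114]
ee_rot: [-180.0, -0.1, 8.5]
contact_force: [-0.6, -0.3, -1.0]
width: 1.003
gripper_force: 0.0
```

Call:
arm_command --pt "0 0 0 0" --pt "0 0 0 0" --pt "0 0 0 0" --pt "0 0 0 0" --pt "0 0 0 0" --pt "0 0 0 0" --pt "0 0 0 0" --pt "0 0 0 0" --claw 1 --squeeze 25

```text
time_s: 25.35
ee_pos: [0.4357, 0.1782, 0.0112]
ee_rot: [180.0, -0.1, 8.5]
contact_force: [-0.1, 0.3, 5.1]
width: 0.269
gripper_force: 24.2
```

Call:
arm_command --pt "0 0 0 0" --pt "0 0 0 0" --pt "0 0 0 0.1" --pt "0 0 0 0.1" --pt "0 0 0 0.1" --pt "0 0 0 0.1" --pt "0 0 0 0.1" --pt "0 0 0 0.1" --pt "0 0 0 0.1" --pt "0 0 0 0.1" --claw -1

```text
time_s: 26.6
ee_pos: [0.4352, 0.178, 0.0104]
ee_rot: [-180.0, 0.0, 80.8]
contact_force: [-0.8, -0.4, 0.3]
width: 0.997
gripper_force: 0.0
```

Call:
arm_command --pt "0 0 0 0.1" --pt "0 0 0 0.1" --pt "0 0 0 0"

```text
time_s: 26.98
ee_pos: [0.4353, 0.1781, 0.0104]
ee_rot: [-180.0, 0.0, 98.4]
contact_force: [-0.3, -0.6, 0.1]
width: 1.003
gripper_force: 0.0
```

Call:
arm_command --pt "0 0 0 0" --pt "0 0 0 0" --pt "0 0 0 0" --pt "0 0 0 0" --pt "0 0 0 0" --pt "0 0 0 0" --pt "0 0 0 0" --pt "0 0 0 0" --claw 1 --squeeze 50

```text
time_s: 27.98
ee_pos: [0.4355, 0.1781, 0.0108]
ee_rot: [180.0, -0.0, 98.5]
contact_force: [-0.3, -1.6, 6.1]
width: 0.262
gripper_force: 48.9
```

Call:
arm_command --pt "0 0 0.3 0" --pt "0 0 0.7 0" --pt "0 0 0.8 0" --pt "0 0 0.8 0" --pt "0 0 0.8 0" --pt "0.1 0.3 0.6 0" --pt "0.2 0.6 0 0" --pt "0.2 0.8 0 0" --pt "0.2 0.8 0 0" --pt "0.1 0.6 0 0"

```text
time_s: 29.22
ee_pos: [0.4831, 0.3657, 0.2493]
ee_rot: [-179.9, 0.0, 98.5]
contact_force: [-0.4, -0.9, -2.0]
width: 0.265
gripper_force: 49.4
```

Call:
arm_command --pt "0.01 0.4 0 0" --pt "0 0.1 0 0" --pt "0 0 0 0" --pt "0 0 0 0"

```text
time_s: 29.72
ee_pos: [0.4837, 0.3929, 0.2503]
ee_rot: [-179.9, 0.0, 98.4]
contact_force: [-0.4, -0.2, -2.2]
width: 0.26
gripper_force: 49.4
```

Call:
arm_command --pt "0.01 0.027 -0.3 0" --pt "0 0 -0.4 0" --pt "0 0 -0.15 0" --pt "0 0 -0.1 0" --pt "0 0 0 0"

```text
time_s: 30.35
ee_pos: [0.4846, 0.3956, 0.1934]
ee_rot: [-180.0, 0.0, 98.5]
contact_force: [0.7, -0.2, -3.2]
width: 0.258
gripper_force: 49.4
```

Call:
arm_command --pt "0 0 -0.06 0" --pt "0 0 -0.05 0" --pt "0 0 -0.03 0" --pt "0 0 0 0"

```text
time_s: 30.85
ee_pos: [0.4842, 0.3954, 0.1848]
ee_rot: [-179.9, 0.0, 98.5]
contact_force: [-0.7, -1.7, -2.3]
width: 0.257
gripper_force: 49.3
```

Call:
arm_command --pt "0 -0.01 -0.025 0" --pt "0 0 -0.012 0" --pt "0 0 0 0"

```text
time_s: 31.22
ee_pos: [0.4845, 0.3951, 0.1829]
ee_rot: [-180.0, 0.0, 98.5]
contact_force: [-1.4, -0.9, -0.5]
width: 0.262
gripper_force: 49.4
```

Call:
arm_command --pt "0 0 0 0" --pt "0 0 0 0" --pt "0 0 0 0" --pt "0 0 0 0" --pt "0 0 0.5 0" --pt "0 0 1 0" --pt "0 -0.2 0 -0.1" --pt "0 -0.6 0 -0.1" --pt "0 -0.8 0 -0.1" --pt "0 0 0 -0.1" --claw -1

```text
time_s: 32.48
ee_pos: [0.4843, 0.2964, 0.2731]
ee_rot: [-180.0, 0.1, 62.0]
contact_force: [0.0, 0.6, -0.5]
width: 1.003
gripper_force: 0.0
```

Run:
```python
from h import *
print(manip.read_state()['ee_pos'])
snap()
for q in('tint_a_mid','tint_b_mid','tint_c_mid','tint_d_mid'):find(q,kmax=4)
print('disc');find('disc_mid',z0=.172,kmax=2)
c=proj('scene',[[.4845,.395,.17]])[0].astype(int);a=IM['scene'][c[1]-45:c[1]+45,c[0]-60:c[0]+60]
c=(230,215);b=IM['top'][c[1]-45:c[1]+45,c[0]-60:c[0]+60]
cv2.imwrite('pics/c3.png',cv2.resize(np.hstack([a,b])[:,:,::-1],None,fx=3.3,fy=3.3,interpolation=cv2.INTER_CUBIC))
```

```text
[0.48433042 0.29636921 0.27307681]
tint_a_mid top 0.55 [542. 174.] err 0.1 box [203. 197. 219. 210.]
tint_a_mid scene 0.6 [542. 176.] err 0.08 box [313. 264. 332. 290.]
tint_b_mid top 0.54 [426.  64.] err 0.23 box [238. 235. 248. 246.]
tint_b_mid scene 0.66 [429.  64.] err 0.1 box [316. 223. 331. 248.]
tint_c_mid top 0.48 [532.  71.] err 0.06 box [236. 198. 247. 219.]
tint_c_mid scene 0.65 [531.  70.] err 0.09 box [292. 241. 307. 265.]
tint_d_mid scene 0.51 [ 596. -451.] err 0.78 box [175. 167. 196. 192.]
tint_d_mid scene 0.49 [ 461. -410.] err 0.91 box [189.  94. 279. 199.]
disc
disc_mid scene 0.79 [484. 394.] err 0.1 box [387. 266. 414. 289.]
```

View pics/c3.png

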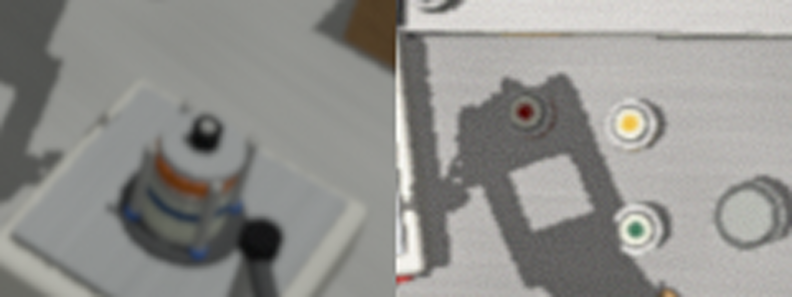

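Call:
arm_command --pt "0.1 -0.3 0 -0.11" --pt "0.2 -0.5 0 -0.11" --pt "0.2 -0.5 0 -0.11" --pt "0.2 -0.4 -0.1 -0.11" --pt "0.15 -0.2 -0.3 -0.11" --pt "0.1 -0.12 -0.5 -0.11" --pt "0 0 -0.8 -0.03" --pt "0 0 -0.8 0" --pt "0 0 -0.6 0" --pt "0 0 0 0"

```text
time_s: 34.33
ee_pos: [0.5394, 0.1777, 0.0843]
ee_rot: [180.0, 0.4, 0.4]
contact_force: [-0.3, -0.1, 0.7]
width: 0.998
gripper_force: 0.0
```

Call:
arm_command --pt "0 0 0 0"

```text
time_s: 34.45
ee_pos: [0.5426, 0.1781, 0.088]
ee_rot: [-180.0, -0.1, 0.4]
contact_force: [0.2, 0.0, 0.7]
width: 1.0
gripper_force: 0.0
```

Target is (0.5415, 0.175, 0.012).

Call:
arm_command --pt "-0.01 -0.05 -0.4 0" --pt "0 0 -0.5 0" --pt "0 0 -0.35 0" --pt "0 0 0 0"

```text
time_s: 34.95
ee_pos: [0.5415, 0.175, 0.0126]
ee_rot: [-180.0, -0.0, 0.4]
contact_force: [1.0, 0.4, -0.1]
width: 0.997
gripper_force: 0.0
```

Call:
arm_command --pt "0 0 0 0" --pt "0 0 0 0" --pt "0 0 0 0" --pt "0 0 0 0" --pt "0 0 0 0" --pt "0 0 0 0" --claw 1 --squeeze 35

```text
time_s: 35.7
ee_pos: [0.5422, 0.1752, 0.0137]
ee_rot: [-180.0, -0.2, 0.4]
contact_force: [-0.3, 0.2, 6.3]
width: 0.575
gripper_force: 36.0
```

Call:
arm_command --pt "0 0 0.4 0" --pt "0 0 0.8 0" --pt "0 0 0.8 0" --pt "0.2 0 0.2 0" --pt "0.5 0 0 0" --pt "0.6 0 0 0" --pt "0.4 0 0 0" --pt "0.18 0 0 0" --pt "0 0 0 0" --pt "0 0 0 0"

```text
time_s: 36.95
ee_pos: [0.6522, 0.175, 0.1437]
ee_rot: [180.0, 0.1, 0.4]
contact_force: [0.6, -0.1, -1.5]
width: 0.574
gripper_force: 36.7
```

Call:
arm_command --pt "0.025 0 -0.4 0" --pt "0 0 -0.4 0" --pt "0 0 -0.2 0" --pt "0 0 -0.1 0" --pt "0 0 -0.07 0" --pt "0 0 0 0"

```text
time_s: 37.7
ee_pos: [0.6556, 0.175, 0.0743]
ee_rot: [-180.0, -0.1, 0.4]
contact_force: [0.5, -0.1, -1.1]
width: 0.576
gripper_force: 36.9
```

Call:
arm_command --pt "0 0 -0.02 0" --pt "0 0 0 0"

```text
time_s: 37.95
ee_pos: [0.6558, 0.175, 0.0737]
ee_rot: [-180.0, -0.1, 0.4]
contact_force: [-1.2, 0.9, 4.6]
width: 0.575
gripper_force: 37.2
```

Call:
arm_command --pt "0 0 0 0" --pt "0 0 0 0" --pt "0 0 0 0" --pt "0 0 0 0" --pt "0 0 0.5 0" --pt "0 0 0.9 0" --pt "0 0 0.8 0" --pt "-0.4 -0.4 0 0" --pt "-0.7 -0.6 0 0" --pt "0 0 0 0" --claw -1

```text
time_s: 39.2
ee_pos: [0.5846, 0.1132, 0.2038]
ee_rot: [180.0, 0.4, 0.3]
contact_force: [0.7, 0.2, 0.6]
width: 0.996
gripper_force: 0.0
```

Run:
```python
from h import *
print(manip.read_state()['ee_pos'])
snap()
find('tint_a_mid',.06,kmax=1);find('tint_c_mid',kmax=2);find('tint_b_mid',kmax=2)
```

```text
[0.58459319 0.11324435 0.2038316 ]
tint_a_mid scene 0.85 [655. 175.] err 0.06 box [283. 272. 304. 297.]
tint_c_mid top 0.59 [529.  70.] err 0.22 box [236. 201. 250. 217.]
tint_c_mid top 0.39 [ 469. -437.] err 0.93 box [339. 224. 457. 276.]
tint_c_mid scene 0.57 [532.  73.] err 0.13 box [291. 240. 305. 268.]
tint_b_mid top 0.53 [427.  62.] err 0.14 box [238. 232. 252. 247.]
tint_b_mid top 0.34 [490. 387.] err 2.74 box [142. 213. 150. 224.]
tint_b_mid scene 0.83 [430.  66.] err 0.09 box [316. 224. 330. 247.]
```

Call:
arm_command --pt "-0.4 -0.3 0 0" --pt "-0.4 -0.3 -0.2 0" --pt "-0.18 -0.12 -0.5 0" --pt "0 0 -0.7 0" --pt "0 0 -0.5 0" --pt "0 0 -0.3 0" --pt "0 0 0 0" --pt "0 0 0 0"

```text
time_s: 40.6
ee_pos: [0.5313, 0.0718, 0.073]
ee_rot: [180.0, -0.1, 0.4]
contact_force: [0.4, -0.3, -0.7]
width: 1.003
gripper_force: 0.0
```

Call:
arm_command --pt "0 0 -0.4 0" --pt "0 0 -0.4 0" --pt "0 0 -0.22 0" --pt "0 0 0 0"

```text
time_s: 41.1
ee_pos: [0.5304, 0.0718, 0.0112]
ee_rot: [-180.0, 0.0, 0.4]
contact_force: [0.3, 0.4, 0.2]
width: 1.002
gripper_force: 0.0
```

Call:
arm_command --pt "0 0 0 0" --pt "0 0 0 0" --pt "0 0 0 0" --pt "0 0 0 0" --pt "0 0 0 0" --pt "0 0 0 0" --claw 1

```text
time_s: 41.85
ee_pos: [0.5311, 0.0717, 0.0124]
ee_rot: [180.0, -0.1, 0.4]
contact_force: [0.3, 0.9, 5.7]
width: 0.579
gripper_force: 36.3
```

Call:
arm_command --pt "0 0 0.4 0" --pt "0 0 0.8 0" --pt "0 0 0.8 0" --pt "0.2 0 0.2 0" --pt "0.5 0 0 0" --pt "0.6 0 0 0" --pt "0.5 0 0 0" --pt "0.26 0 0 0" --pt "0 0 0 0" --pt "0 0 0 0"

```text
time_s: 43.1
ee_pos: [0.6525, 0.0718, 0.1428]
ee_rot: [-180.0, 0.1, 0.4]
contact_force: [0.1, 0.1, -2.0]
width: 0.574
gripper_force: 36.7
```

Call:
arm_command --pt "0.05 0 -0.4 0" --pt "0 0 -0.4 0" --pt "0 0 -0.2 0" --pt "0 0 -0.1 0" --pt "0 0 -0.09 0" --pt "0 0 0 0"

```text
time_s: 43.85
ee_pos: [0.6576, 0.0717, 0.0726]
ee_rot: [180.0, -0.1, 0.4]
contact_force: [0.2, 0.0, -1.1]
width: 0.577
gripper_force: 36.9
```

Call:
arm_command --pt "0 0 0 0"

```text
time_s: 43.98
ee_pos: [0.6574, 0.0717, 0.0724]
ee_rot: [180.0, -0.1, 0.4]
contact_force: [-0.7, -0.1, 0.5]
width: 0.574
gripper_force: 36.9
```

Call:
arm_command --pt "0 0 0 0" --pt "0 0 0 0" --pt "0 0 0 0" --pt "0 0 0 0" --pt "0 0 0.5 0" --pt "0 0 0.8 0" --pt "-0.4 0 0.7 0" --pt "-0.7 0 0 0" --pt "-0.7 0 0 0" --pt "-0.7 -0.1 0 0" --claw -1

```text
time_s: 45.22
ee_pos: [0.5057, 0.0659, 0.1922]
ee_rot: [180.0, -0.0, 0.4]
contact_force: [0.2, 0.4, 0.6]
width: 0.999
gripper_force: 0.0
```

Call:
arm_command --pt "-0.7 -0.035 -0.1 0" --pt "-0.5 0 -0.4 0" --pt "-0.15 0 -0.6 0" --pt "0 0 -0.6 0" --pt "0 0 -0.4 0" --pt "0 0 0 0" --pt "0 0 0 0"

```text
time_s: 46.1
ee_pos: [0.4266, 0.0636, 0.0665]
ee_rot: [180.0, -0.1, 0.4]
contact_force: [-0.7, 0.4, 1.1]
width: 1.0
gripper_force: 0.0
```

Run:
```python
from h import *
print(manip.read_state()['ee_pos'])
snap()
find('tint_c_mid',.06,kmax=1);find('tint_b_mid',kmax=2)
```

```text
[0.42661058 0.0635833  0.06650737]
tint_c_mid top 0.5 [659.  70.] err 0.06 box [234. 156. 248. 175.]
tint_c_mid scene 0.92 [658.  70.] err 0.09 box [260. 247. 272. 272.]
tint_b_mid scene 0.59 [429.  64.] err 0.08 box [316. 224. 330. 247.]
```

Call:
arm_command --pt "0.015 0 -0.4 0" --pt "0 0 -0.35 0" --pt "0 0 -0.16 0" --pt "0 0 0 0"

```text
time_s: 46.9
ee_pos: [0.4268, 0.0636, 0.011]
ee_rot: [-180.0, 0.0, 0.4]
contact_force: [-0.3, -0.3, 0.2]
width: 0.998
gripper_force: 0.0
```

Call:
arm_command --pt "0 0 0 0" --pt "0 0 0 0" --pt "0 0 0 0" --pt "0 0 0 0" --pt "0 0 0 0" --pt "0 0 0 0" --claw 1

```text
time_s: 47.65
ee_pos: [0.4273, 0.0635, 0.012]
ee_rot: [180.0, -0.1, 0.4]
contact_force: [-1.3, -0.4, 6.8]
width: 0.578
gripper_force: 36.0
```

Call:
arm_command --pt "0 0 0.4 0" --pt "0 0 0.8 0" --pt "0 0 0.8 0" --pt "0.2 0 0.5 0" --pt "0.6 -0.2 0 0" --pt "0.7 -0.3 0 0" --pt "0.7 -0.4 0 0" --pt "0.7 -0.4 0 0" --pt "0.6 -0.2 0 0" --pt "0.3 -0.1 0 0"

```text
time_s: 48.9
ee_pos: [0.6564, -0.0335, 0.1607]
ee_rot: [180.0, -0.0, 0.3]
contact_force: [0.4, 0.4, -1.8]
width: 0.575
gripper_force: 36.8
```

Call:
arm_command --pt "0 0 0 0" --pt "0 0 0 0"

```text
time_s: 49.15
ee_pos: [0.6532, -0.0318, 0.1606]
ee_rot: [-180.0, 0.2, 0.4]
contact_force: [-0.9, 0.8, -1.0]
width: 0.578
gripper_force: 36.8
```

Call:
arm_command --pt "0.04 0 -0.4 0" --pt "0 0 -0.5 0" --pt "0 0 -0.3 0" --pt "0 0 -0.15 0" --pt "0 0 -0.1 0" --pt "0 0 -0.03 0" --pt "0 0 0 0"

```text
time_s: 50.02
ee_pos: [0.6578, -0.0325, 0.0731]
ee_rot: [180.0, -0.1, 0.4]
contact_force: [0.3, -0.8, -1.1]
width: 0.578
gripper_force: 36.8
```

Call:
arm_command --pt "0 0 -0.025 0" --pt "0 0 0 0"

```text
time_s: 50.28
ee_pos: [0.658, -0.0325, 0.0721]
ee_rot: [180.0, -0.1, 0.4]
contact_force: [-0.2, -0.4, 3.3]
width: 0.576
gripper_force: 37.1
```

Call:
arm_command --pt "0 0 0 0" --pt "0 0 0 0" --pt "0 0 0 0" --pt "0 0 0 0" --pt "0 0 0.5 0" --pt "0 0 0.8 0" --pt "0 0 0.8 0" --pt "0 0 0.8 0" --pt "-0.4 -0.2 0.8 0" --pt "-0.6 -0.5 0.2 0" --claw -1

```text
time_s: 51.52
ee_pos: [0.5992, -0.0745, 0.3091]
ee_rot: [179.9, -0.5, 0.5]
contact_force: [0.5, -1.0, 0.3]
width: 0.998
gripper_force: 0.0
```

Call:
arm_command --pt "0 0 0 0" --pt "0 0 0 0"

```text
time_s: 51.78
ee_pos: [0.5974, -0.0743, 0.3048]
ee_rot: [-180.0, -0.0, 0.4]
contact_force: [0.1, -0.6, -0.6]
width: 0.999
gripper_force: 0.0
```

Run:
```python
from h import *
print(manip.read_state()['ee_pos'],manip.read_state()['ee_rot'])
snap()
find('tint_b_mid',.06,kmax=1)
for n,hz in(('top',0),('scene',0)):
  d=manip.outline_of(n,'can_grip')[0];print(n,d['score'],d['box'],d['mask'].sum(),fit(n,d['mask'],.065,[(.044,0,.09),(.046,.09,.109)]))
save('top','can2',(340,215,420,275),6)
```

```text
[ 0.59739426 -0.07427953  0.30483305] [-1.79969713e+02 -8.26872969e-03  3.63823053e-01]
tint_b_mid scene 0.68 [659. -35.] err 0.07 box [234. 228. 251. 254.]
top 0.6 [360.5, 233.6, 397.0, 263.8] 893 (array([ 0.40815604, -0.36585893]), np.float64(0.051990426629778444))
scene 0.76 [226.7, 140.9, 255.1, 168.8] 349 (array([ 0.44058155, -0.32785036]), np.float64(1.9063655261531545))
```

View pics/can2.png

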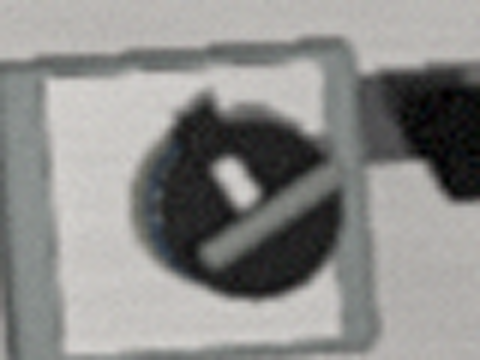

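Call:
arm_command --pt "-0.3 -0.4 0 -0.11" --pt "-0.5 -0.7 0 -0.11" --pt "-0.5 -0.8 0 -0.11" --pt "-0.5 -0.8 0 -0.11" --pt "-0.5 -0.8 0 -0.11" --pt "-0.5 -0.8 0 -0.1" --pt "-0.33 -0.51 0 0" --pt "0 0 0 0" --pt "0 0 0 0"

```text
time_s: 53.2
ee_pos: [0.4098, -0.3624, 0.3047]
ee_rot: [-180.0, 0.1, -58.1]
contact_force: [-0.7, 0.3, -0.4]
width: 1.001
gripper_force: 0.0
```

Run:
```python
from h import *
s=manip.read_state();print(s['ee_pos'],s['ee_rot'])
snap('scene')
c=lambda u,v,z:np.round(unproj('top',(u/6+340-.42,v/6+215-.42),z)[:2]*1000)
print(c(203,257,.222),c(343,173,.222))
save('scene','can3',(195,85,295,185),5.5)
```

```text
[ 0.40983155 -0.36243147  0.30469207] [-1.79968143e+02  5.95349393e-02 -5.81029342e+01]
[ 386. -329.] [ 428. -397.]
```

View pics/can3.png

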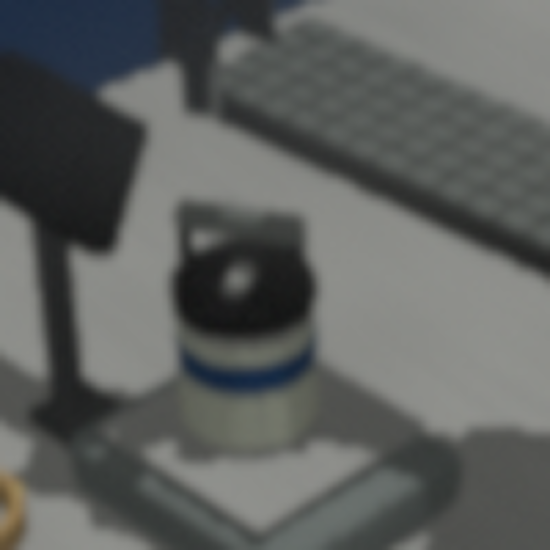

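Call:
arm_command --pt "-0.02 0 -0.3 0" --pt "0 0 -0.4 0" --pt "0 0 -0.4 0" --pt "0 0 -0.4 0" --pt "0 0 -0.3 0" --pt "0 0 0 0"

```text
time_s: 54.0
ee_pos: [0.4086, -0.3609, 0.1958]
ee_rot: [180.0, 0.2, -58.0]
contact_force: [-0.7, 0.8, 1.0]
width: 1.001
gripper_force: 0.0
```

Call:
arm_command --pt "0 0 0 0" --pt "0 0 0 0" --pt "0 0 0 0" --pt "0 0 0 0" --pt "0 0 0 0" --pt "0 0 0 0" --pt "0 0 0 0" --pt "0 0 0 0" --pt "0 0 0 0" --claw 1 --squeeze 90

```text
time_s: 55.12
ee_pos: [0.4083, -0.3631, 0.1976]
ee_rot: [180.0, -0.0, -58.1]
contact_force: [-1.4, 1.9, 5.8]
width: 0.145
gripper_force: 88.8
```

Call:
arm_command --pt "0 0 0.2 0" --pt "0 0 0.4 0" --pt "0 0 0.4 0" --pt "0 0 0.3 0" --pt "0.15 0.05 0 0" --pt "0.3 0.1 0 0" --pt "0.4 0.1 0 0" --pt "0.5 0.15 0 0" --pt "0.5 0.15 0 0" --pt "0.5 0.15 0 0"

```text
time_s: 56.38
ee_pos: [0.5509, -0.3191, 0.2728]
ee_rot: [180.0, 0.2, -58.1]
contact_force: [-0.4, -0.3, -5.8]
width: 0.146
gripper_force: 87.8
```

Call:
arm_command --pt "0.5 0.15 0 0" --pt "0.4 0.1 0 0" --pt "0.3 0.05 0 0" --pt "0.11 0 0 0" --pt "0 0 0 0" --pt "0 0 0 0"

```text
time_s: 57.12
ee_pos: [0.6272, -0.3029, 0.2744]
ee_rot: [179.9, 0.1, -58.1]
contact_force: [0.2, 0.8, -6.5]
width: 0.146
gripper_force: 87.8
```

Call:
arm_command --pt "0.01 0 -0.3 0" --pt "0 0 -0.4 0" --pt "0 0 -0.4 0" --pt "0 0 -0.4 0" --pt "0 0 -0.3 0" --pt "0 0 -0.2 0" --pt "0 0 -0.12 0" --pt "0 0 -0.08 0" --pt "0 0 0 0"

```text
time_s: 58.25
ee_pos: [0.6287, -0.3031, 0.1432]
ee_rot: [-180.0, -0.0, -58.1]
contact_force: [-0.5, -0.3, -6.7]
width: 0.146
gripper_force: 87.7
```

Call:
arm_command --pt "0 0 -0.05 0" --pt "0 0 -0.03 0" --pt "0 0 -0.02 0" --pt "0 0 0 0" --pt "0 0 0 0"

```text
time_s: 58.88
ee_pos: [0.6286, -0.3031, 0.1371]
ee_rot: [-180.0, -0.0, -58.1]
contact_force: [-0.1, 0.0, -7.0]
width: 0.145
gripper_force: 87.8
```

Call:
arm_command --pt "0 0 -0.015 0" --pt "0 0 -0.01 0" --pt "0 0 0 0"

```text
time_s: 59.25
ee_pos: [0.6288, -0.3032, 0.1368]
ee_rot: [-180.0, -0.1, -58.1]
contact_force: [-2.0, 1.3, 1.4]
width: 0.149
gripper_force: 88.9
```

Contact made (the weight is off). I'll release and retreat.

Call:
arm_command --pt "0 0 0 0" --pt "0 0 0 0" --pt "0 0 0 0" --pt "0 0 0 0" --pt "0 0 0 0" --pt "0 0 0.3 0" --pt "0 0 0.6 0" --pt "0 0 0.8 0" --pt "0 0 0.8 0" --pt "-0.3 0 0.4 0" --claw -1

```text
time_s: 60.5
ee_pos: [0.6124, -0.3037, 0.3148]
ee_rot: [-179.8, -0.4, -58.0]
contact_force: [0.1, -0.2, -0.4]
width: 1.0
gripper_force: 0.0
```

Call:
arm_command --pt "-0.5 -0.2 0 0" --pt "-0.7 -0.3 0 0" --pt "-0.7 -0.3 0 0" --pt "-0.7 -0.3 0 0" --pt "-0.7 -0.2 0 0" --pt "0 0 0 0" --pt "0 0 0 0"

```text
time_s: 61.38
ee_pos: [0.4132, -0.3813, 0.3107]
ee_rot: [-179.9, -0.1, -58.1]
contact_force: [0.0, -1.2, -0.2]
width: 1.001
gripper_force: 0.0
```

Run:
```python
from h import *
print(manip.read_state()['ee_pos'])
snap()
for q in('tint_a_mid','tint_b_mid','tint_c_mid'):find(q,.06,kmax=1)
find('spacer_mid',kmax=4)
d=manip.outline_of('top','can_grip')[0];print(d['score'],fit('top',d['mask'],.004,[(.044,0,.09),(.046,.09,.109)]))
cv2.imwrite('pics/end.png',cv2.resize(np.hstack([IM['top'][130:290,90:400],IM['scene'][130:290,150:430]])[:,:,::-1],(800,217),interpolation=cv2.INTER_AREA) if 0 else np.vstack([cv2.resize(IM['top'][140:280,60:400],(795,327)),cv2.resize(IM['scene'][150:350,160:500],(795,468))[:270]])[:,:,::-1])
```

```text
[ 0.41315954 -0.38125643  0.31070431]
tint_a_mid top 0.55 [655. 173.] err 0.09 box [198. 162. 220. 175.]
tint_a_mid scene 0.56 [655. 176.] err 0.08 box [284. 272. 302. 299.]
tint_b_mid top 0.78 [657. -35.] err 0.06 box [268. 160. 284. 173.]
tint_b_mid scene 0.73 [657. -35.] err 0.15 box [236. 228. 254. 254.]
tint_c_mid top 0.65 [657.  71.] err 0.22 box [234. 160. 248. 176.]
tint_c_mid scene 0.63 [658.  70.] err 0.05 box [258. 248. 274. 272.]
spacer_mid top 0.83 [ 533. -155.] err 0.06 box [301. 198. 320. 217.]
spacer_mid top 0.67 [672. 280.] err 0.15 box [173. 156. 191. 171.]
spacer_mid scene 0.55 [377. 331.] err 6.26 box [390. 283. 403. 294.]
0.97 (array([ 0.62853239, -0.30389268]), np.float64(0.0838653384716062))
```

View pics/end.png

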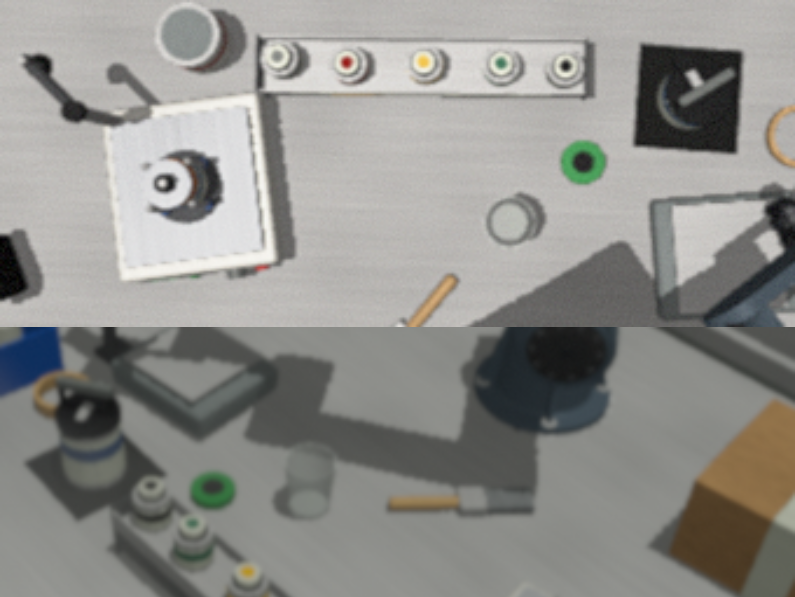

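The final picture shows all three jobs done. The stack is in the holder at (170,185), red, yellow and green stand in the rack at y≈65, and the can is on the mat at (690,95). There is no blue tint tin on the bench.

```bash
python3 -c "
from bench import manip
print(manip.hand_in())"
```

```text
the job is handed in; nothing more can be done
None
```

The job is handed in (the call returned no verdict): tin, orange spacer and disc are stacked in the holder, the batch can stands on the mat, and the red, yellow and green tint tins are back upright in the rack; I saw no blue tint tin on the bench.

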